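Grade mixed rods by length on the sloped sorting board

TASK

Take the square-edged offcut out of the grader's infeed tray and put it in the offcut crate, since it will not roll and would block the grader. Then lift the infeed tray by its handle so that all the round rods roll down the sloped board into their lanes, the short ones under the opening and the long ones at the end, and lower the tray back down and let go of it. Leave the brush jar, the glue bottle and the tape roll where they are.

Things in the scene. Friction and masses are not known exactly. Their poses are not given: they have to be found in the camera images.
- grader: Rod grader, plywood and aluminium, fixed on the bench, 520 mm long, 204 wide. Origin: on the bench under the infeed tray; x down the slope (away from the robot), y across, z up. In this frame (mm) the tray's inside is x -115 to 86, y -83 to 83, floor top z 132, side and rear walls up to z 172; its front is open. Infeed tray, sloped deck and two lanes follow one another along x.
- deck_lip (a point): Top of the fixed lip between tray and deck, at x 90, z 142 in the grader's frame: 10 mm higher than the floor of the lowered tray, so it keeps the rods in. From it the deck slopes down at 14 degrees to x 300, z 90, 179 mm wide between side fences about 40 mm high. From x 150 on its middle is open, 124 mm wide: long rods roll on along the side ledges, short rods drop through.
- infeed (a joint): Hinge of the tip-up infeed tray, rad: 0 = level, resting down under its own weight; grows as the handle end is lifted, stop at 0.65. Axis along the grader's y. Rods roll over the lip from about 0.33 on; 0.5 empties the tray. The tray weighs about 0.7 kg and takes 4 to 7 N at the handle to lift; let go, it swings down.
- infeed_handle (a point): Centre of the tray's handle: a round steel bar 12 mm thick along the grader's y, 98 mm clear between its uprights, standing 40 mm above the rim of the tray's rear wall (robot's side). Tray level: x -121, z 212 in the grader's frame, that is 236 mm behind and 80 mm above infeed_hinge, about which it swings. The bar can turn between gripping fingers.
- infeed_hinge (a point): Middle of the tray's hinge axis, at x 115, z 132 in the grader's frame (30 mm ahead of the front edge of the tray floor). Axes as the grader's when the tray is level; they turn with the tray.
- short_lane (a point): Middle of the floor of the lane for short rods: the compartment under the opening of the deck, x 142 to 294 in the grader's frame, floor about 20 mm above the bench. The lane for long rods is the next compartment, beyond the lower end of the deck: x 306 to 394, floor 18 mm above the bench, closed by an end stop 100 mm high.
- offcut_center (a point): The offcut: a rectangular piece of wooden stretcher bar, 110 mm long, 30 wide, 52 high; this point is its centre (half-way up). Axes: x its width, y its length, z up. It stands on the tray floor between the rods, lengthwise across the slope, 28 mm taller than they are; the nearest rods are about 4 mm from its sides and can roll aside.
- offcut_crate: Offcut crate: open plywood box fixed on the bench to the left or right of the grader, outside 190 mm (its x) by 160 mm (its y), 75 mm high, walls and floor 8 mm, with a few thin scraps up to 22 mm high lying in it. Origin: centre of its underside.
- brush_jar: Bystander: a terracotta jar, 88 mm wide, 95 mm high, with three brushes standing in it up to 180 mm. Origin: centre of its underside.
- glue: Bystander: a white glue bottle, 58 mm thick, 150 mm high. Origin: centre of its underside.
- tape_roll: Bystander: a roll of packing tape lying flat on the bench, 96 mm across, 76 mm hole, 48 mm high. Origin: centre of its underside.
- long_a: Long rod: a plain wooden round rod, 24 mm thick and 160 mm long; origin at its centre. It starts in the infeed tray lying on the tray floor, across the slope (its length, its y axis, is along the grader's y within 3 degrees).
- long_b: Long rod: a plain wooden round rod, 24 mm thick and 160 mm long; origin at its centre. It starts in the infeed tray lying on the tray floor, across the slope (its length, its y axis, is along the grader's y within 3 degrees).
- short_a: Short rod: a plain wooden round rod, 24 mm thick and 75 mm long; origin at its centre. It starts in the infeed tray lying on the tray floor, across the slope (its length, its y axis, is along the grader's y within 3 degrees).
- short_b: Short rod: a plain wooden round rod, 24 mm thick and 75 mm long; origin at its centre. It starts in the infeed tray lying on the tray floor, across the slope (its length, its y axis, is along the grader's y within 3 degrees).
- short_c: Short rod: a plain wooden round rod, 24 mm thick and 75 mm long; origin at its centre. It starts in the infeed tray lying on the tray floor, across the slope (its length, its y axis, is along the grader's y within 3 degrees).
Mind the look-alikes: they are no part of the job. What is shaped like the short_b but orange, purple or turquoise is not meant.

How it is judged (in metres and radians):
On the way, in this order (a step that is already met when the one before it is completed fails the run):
1. the offcut lies in the offcut crate, let go, with the tray still down (x of offcut_center in the frame of offcut_crate between -0.09 and 0.09 m and y of offcut_center in the frame of offcut_crate between -0.075 and 0.075 m and z of offcut_center in the frame of offcut_crate between 0 and 0.085 m and contact force between the fingers and offcut below 0.05 N and value of joint infeed below 0.15 rad), for 0.2 s.
2. the infeed tray is tipped up by more than 0.25 rad (value of joint infeed above 0.25 rad), for 0.1 s.
At the end, for the whole second after the job is handed in: Offcut in the crate (centre inside the walls, under 85 mm up), the three short rods in the short lane and both long rods in the long lane (centres inside the compartments, under 85 mm above the bench), rods at rest (below 0.05 m/s), tray down (under 0.04 rad) (x of offcut_center in the frame of offcut_crate between -0.09 and 0.09 m and y of offcut_center in the frame of offcut_crate between -0.075 and 0.075 m and z of offcut_center in the frame of offcut_crate between 0 and 0.085 m and x of long_a in the frame of grader between 0.3 and 0.4 m and y of long_a in the frame of grader between -0.09 and 0.09 m and z of each of long_a, long_b, short_a, short_b, short_c in the frame of grader below 0.085 m and x of long_b in the frame of grader between 0.3 and 0.4 m and y of long_b in the frame of grader between -0.09 and 0.09 m and x of short_a in the frame of grader between 0.14 and 0.298 m and y of short_a in the frame of grader between -0.09 and 0.09 m and x of short_b in the frame of grader between 0.14 and 0.298 m and y of short_b in the frame of grader between -0.09 and 0.09 m and x of short_c in the frame of grader between 0.14 and 0.298 m and y of short_c in the frame of grader between -0.09 and 0.09 m and value of joint infeed below 0.04 rad and linear speed of each of long_a, long_b, short_a, short_b, short_c below 0.05 m/s); the robot touches nothing.
It fails at once if the offcut gets onto the sorting board or into the lanes (x of offcut_center in the frame of grader between 0.11 and 0.41 m and y of offcut_center in the frame of grader between -0.09 and 0.09 m and z of offcut_center in the frame of grader below 0.16 m).
It fails at once if a bystander (brush jar, glue bottle, tape roll) is moved by more than 30 mm or tipped (distance of any of brush_jar, glue, tape_roll from where it was at the start of the episode above 0.03 m or angle between any of brush_jar, glue's own z axis and vertical above 0.4 rad).
It also fails if it takes over 61 s, if anything falls off the work surface, if the arm or the gripper's body presses on something with over 40 N, if the wrist force passes 120 N, or if a joint passes its speed limit or range.

ROBOT

A 6-joint arm with a two-finger parallel gripper is mounted at the origin on the work surface. World frame = base frame: x ahead of the robot, y to its left, z up, the work surface at z = 0. Lengths are in mm, angles in degrees, forces in N, time in s.
With the tool pointing down it reaches from about 150 to 775 mm from the base axis. Payload 6.1 kg.
Tool frame: the origin (TCP) lies at the very end of the fingers, on their centre line; the grasp point (between the pads) lies robot.grip_point_offset behind it (robot.grip_point_offset is the distance from the TCP to the grasp point, in mm); z points along the fingers, y is the direction in which the jaws open and shut (so a half turn about z gives the same grasp; the last joint's range is limited). The gripper opens to 85 mm and grips with 20 to 120 N. Pads are 22 mm wide; open, the fingers measure 114 mm over their backs; the gripper's body (76 mm by 85 mm) begins 54 mm behind the grasp point. The pads swing forward as they close: fully open they stand 13 mm farther back than shut.
Start: joints at [63.713, 7.208, -2.269, 80.523, 0, 90], TCP at [232.499, 470.693, 193.195] pointing down, gripper open.
Joint ranges: [-155.77, 155.77], [-54.66, 111.73], [-72.52, 77.12], [-102.08, 115.82], [-83.92, 84.16], [-180, 180]. Speed limits (degrees/s): [136.94, 136.94, 172.46, 180, 180, 180].

INTERFACE

Orientations are given as [roll, pitch, yaw] about the fixed x, y, z axes, in that order (R = Rz(yaw) Ry(pitch) Rx(roll)).
In Python, from cell import robot, read_camera, camera_info gives the robot as it stands.
- The arm moves only by the shell command python3 -m pendant 'ROWS' [OPENING] [FORCE]. ROWS is JSON, a list of rows, each a list of 2 entries, a list of its own where there are three numbers: the shift along the world's x, y, z in mm, then the turn, a rotation vector about the world's x, y, z in rad. A call has 1 to 5 rows; each row is the pose to reach, as a shift and turn from the pose commanded when the call began; what a row does not reach only later rows make up. A row lasts 1/12 s, in which the tool goes at most 41.7 mm and 7.16 degrees, less where a joint would pass 70% of its speed; a pose out of reach is approached as far as the arm can. A call with a gripper value outside its range is refused whole. OPENING is the gripper's target within -1 to 1 (fully open at 1, half-way at 0, shut at -1), set as the call begins (- or left out, the last holds). The fingers move at their own pace and stop on an object; FORCE is the grip in N (left out, the last holds). Time passes only in rows, so rows that repeat a pose let the fingers close. It gives the time, the measured TCP pose, the force and the opening at its end, in the units of the state.
- robot.get_obs(): the state, without advancing time (a new reading comes with each control period).
- read_camera(name): name is "side" or "top" or "wrist"; returns the picture (384x512x3 uint8, red, green, blue); there is no depth.
- camera_info(name): a dict with "fov_y" (degrees; the focal length in pixels is half the picture's height over the tangent of half this angle, whatever the lens; pixels are square), "cx", "cy" (the principal point, pixels), "dist_coeffs" ([k1, k2, p1, p2, k3] as OpenCV has them; the pictures are not rectified), "rvec" (rotation vector, rad) and "tvec" (3), from world to camera coordinates, as OpenCV has them. Camera axes: x right, y down, z forward; pixel columns grow to the right and rows downward; lengths in mm; the calibration is good to about 2 mm. A picture is of the moment at which its call begins: read the wrist's pose just before it. camera_info takes no time and is no camera call; for the wrist camera it gives the pose at the moment of the call.
- robot.sign_off(): hands the job in, once; it reports no verdict.
The state is a dict: "t": time; "q": joint angles; "qd": joint speeds; "joint_efforts": joint torques, N m; "tool_pos": TCP position; "orientation": TCP orientation; "ft_force": force on the tool from outside, world axes, zero at the start; "ft_torque": the same for the moment, N m; "gripper_width": finger opening in mm.
Only numpy, scipy, OpenCV 4.12 (cv2) and the standard library are available. Lean on these libraries where they do the work, as an engineer would, in place of code of your own. Each camera call takes 0.05 s, during which the arm holds its last target.

## Working session

There is one attempt and no reset: what is moved stays moved. The work goes in short steps, Python scripts to look and compute and a shell command to move; the robot and the scene stay as the last step left them, time stands still between calls to the robot, and variables do not carry over. Pictures are saved under pics/ and viewed, and the job is handed in when it is done.

```bash
ls; mkdir -p pics; python3 - <<'E'
from cell import robot, read_camera, camera_info
import cv2
print(robot.get_obs(), robot.grip_point_offset)
for n in ("side","top","wrist"):
    print(n,camera_info(n))
    cv2.imwrite(f"pics/{n}0.png",cv2.cvtColor(read_camera(n),cv2.COLOR_RGB2BGR))
E
```

```text
pics
{'t': 0.0, 'q': array([ 6.37117373e+01,  7.24091399e+00, -2.32649187e+00,  8.05233940e+01,
        1.26922926e-03,  9.00007408e+01]), 'qd': array([-0.09725485, -0.00530618, -0.00083052, -0.00814244,  0.13626705,
        0.07534339]), 'joint_efforts': array([ 1.03028880e-03, -4.35913181e+01,  3.52924454e+01,  1.73912005e-02,
        8.35961077e-05,  1.69432127e-05]), 'tool_pos': array([232.30265217, 470.28789721, 192.43107967]), 'orientation': array([-1.79909200e+02, -1.26805372e-03,  1.53710995e+02]), 'ft_force': array([-0.14702046,  0.07232771,  0.13017232]), 'ft_torque': array([ 0.00574997, -0.05160824,  0.00780532]), 'gripper_width': 85.79227053386475} 18.700000000000003
side {'fov_y': 48.761545027255764, 'cx': 256.75911743473637, 'cy': 189.16850930600341, 'dist_coeffs': array([-0.1588343,  0.       ,  0.       ,  0.       ,  0.       ]), 'rvec': array([ 0.3339159 , -2.78539522,  1.21694607]), 'tvec': array([599.65626146, 202.09938498, 975.34925961])}
top {'fov_y': 49.816038661630174, 'cx': 251.50076439955882, 'cy': 197.89723134452362, 'dist_coeffs': array([0.02146511, 0.        , 0.        , 0.        , 0.        ]), 'rvec': array([ 2.15307699, -2.11424179,  0.15202877]), 'tvec': array([  -5.73983252,  607.09899847, 1206.85568476])}
wrist {'fov_y': 68.22066906943174, 'cx': 256.5395329362073, 'cy': 190.57692226597248, 'dist_coeffs': array([-0.07101804,  0.        ,  0.        ,  0.        ,  0.        ]), 'rvec': array([-2.46595471, -1.53270926, -0.20416697]), 'tvec': array([-524.53260728,  -35.76199347,  379.49962382])}
```

View pics/top0.png

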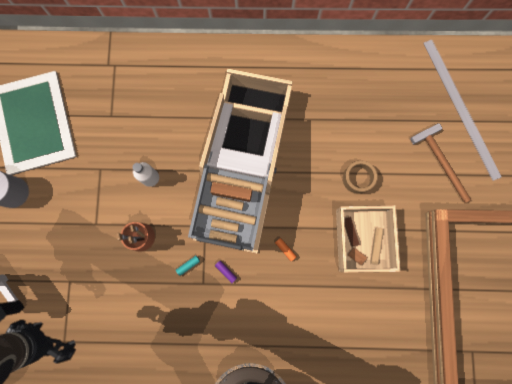

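View pics/side0.png

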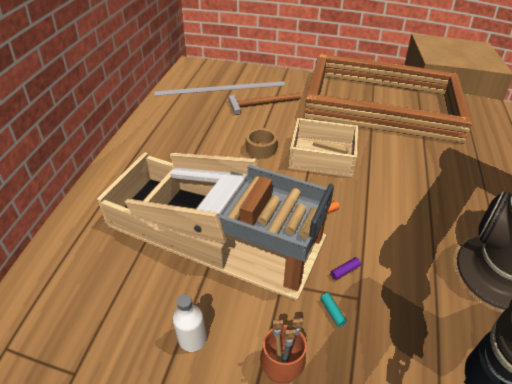

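View pics/wrist0.png

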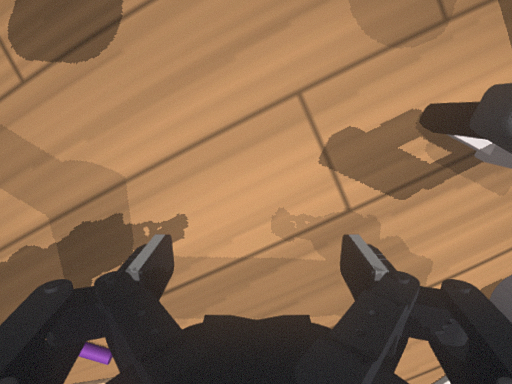

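The top view shows the grader running up the image, from the tray at about (228,215) to the end lane at (260,90), with the crate at (368,240). The darker block in the tray at about (231,190) looks like the offcut. I'll enlarge it.

```bash
python3 - <<'E'
import cv2
a=cv2.imread("pics/top0.png")
cv2.imwrite("pics/top0c.png",cv2.resize(a[55:265,170:310],None,fx=4,fy=4,interpolation=cv2.INTER_CUBIC)[:, :][240:])
cv2.imwrite("pics/top0d.png",cv2.resize(a[55:160,170:310],None,fx=5,fy=5,interpolation=cv2.INTER_CUBIC))
cv2.imwrite("pics/top0e.png",cv2.resize(a[195:285,325:415],None,fx=5,fy=5,interpolation=cv2.INTER_CUBIC))
a=cv2.imread("pics/side0.png")
cv2.imwrite("pics/side0c.png",cv2.resize(a[150:300,200:360],None,fx=4,fy=4,interpolation=cv2.INTER_CUBIC))
E
```

```text
(no output)
```

View pics/top0c.png

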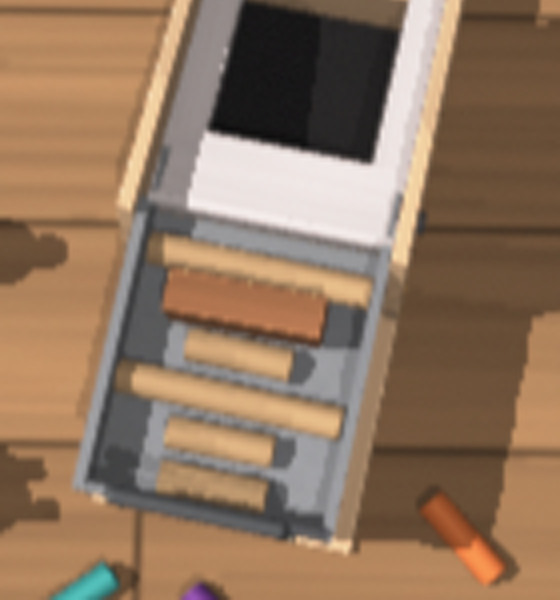

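View pics/top0d.png

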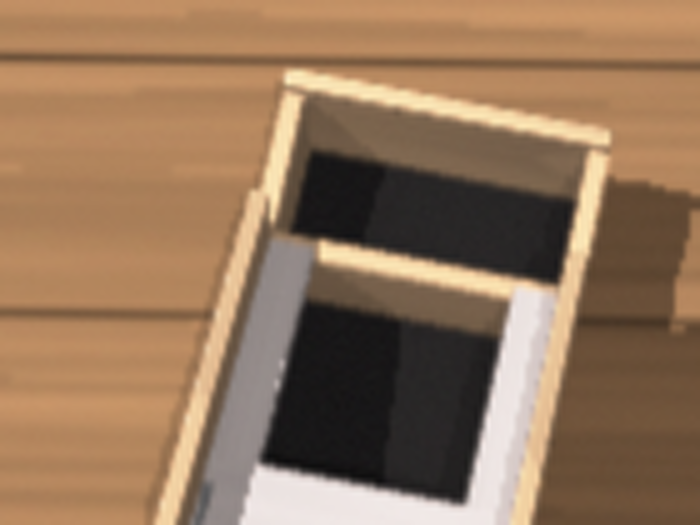

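View pics/top0e.png

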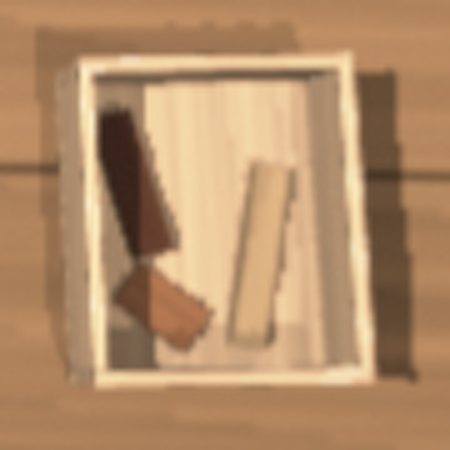

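View pics/side0c.png

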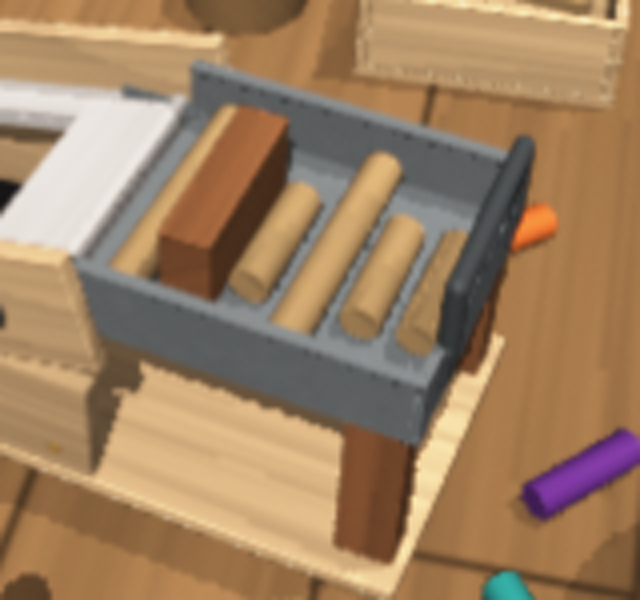

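Candidates for the offcut, in top-view pixels: the reddish block in the tray at (231,190), the scraps in the crate at (352,231), (358,257) and (377,246), and the coloured decoy rods at (188,266), (226,271) and (286,249). The block in the tray is square-edged and taller than the rods, so that's the offcut. Next I'll fit the poses.

```bash
cat > h.py <<'E'
import numpy as np, cv2
from scipy.optimize import least_squares
from cell import robot, read_camera, camera_info
def K(c):
    f=192/np.tan(np.radians(c['fov_y']/2)); return np.array([[f,0,c['cx']],[0,f,c['cy']],[0,0,1.]])
def proj(c,P):
    return cv2.projectPoints(np.asarray(P,float).reshape(-1,3),c['rvec'],c['tvec'],K(c),c['dist_coeffs'])[0][:,0]
def onplane(c,uv,z):
    u=cv2.undistortPoints(np.asarray(uv,float).reshape(-1,1,2),K(c),c['dist_coeffs'])[:,0]
    R=cv2.Rodrigues(c['rvec'])[0]; o=-R.T@c['tvec']
    d=np.c_[u,np.ones(len(u))]@R
    return o+d*((z-o[2])/d[:,2])[:,None]
def T(p,P):
    x,y,a=p; P=np.asarray(P,float).reshape(-1,3); c,s=np.cos(a),np.sin(a)
    return np.c_[x+c*P[:,0]-s*P[:,1],y+s*P[:,0]+c*P[:,1],P[:,2]]
def inv(p,P):
    x,y,a=p; P=np.asarray(P,float).reshape(-1,3); c,s=np.cos(a),np.sin(a); dx=P[:,0]-x;dy=P[:,1]-y
    return np.c_[c*dx+s*dy,-s*dx+c*dy,P[:,2]]
def fit(obs,p0):
    # obs: list of (cam, uv, P)
    f=lambda p: np.concatenate([(proj(c,T(p,P))-uv).ravel() for c,uv,P in obs])
    r=least_squares(f,p0,loss='soft_l1'); return r.x, r.fun.reshape(-1,2)
def draw(img,c,P,close=True,col=(0,255,0),s=1,o=(0,0)):
    q=((proj(c,P)-o+0.5)*s).astype(np.int32)
    cv2.polylines(img,[q],close,col,1,cv2.LINE_AA)
E
python3 - <<'E'
from h import *
t=camera_info("top"); s=camera_info("side")
ct=lambda a: np.array(a,float)/4+[170-.375,55+60-.375]
cd=lambda a: np.array(a,float)/5+[170-.4,55-.4]
ce=lambda a: np.array(a,float)/5+[325-.4,195-.4]
cs=lambda a: np.array(a,float)/4+[200-.375,150-.375]
obs=[(t,ct([(210,132),(372,160)]),[(150,62,127),(150,-62,127)]),
     (t,cd([(303,95),(590,152)]),[(394,90,100),(394,-90,100)])]
p,r=fit(obs,[500,50,-.2]); print("grader",p[:2],np.degrees(p[2]),r)
# crate: top outer corners z 75
crn=[(95,80),(95,-80),(-95,-80),(-95,80)]
o=ce([(78,58),(352,54),(375,380),(97,385)])
w=onplane(t,o,75); print(w, np.linalg.norm(np.diff(w[:,:2],axis=0),axis=1))
for w0 in (0,np.pi/2):
    pc,r2=fit([(t,o,[(*T((0,0,w0),[(a,b,75)])[0,:2],75) for a,b in crn] if w0==0 else [(80,95,75),(80,-95,75),(-80,-95,75),(-80,95,75)])],[400,-250,0]); print("crate",w0,pc,r2.ravel().round(1))
# offcut
oc=ct([(170,268),(328,288),(322,340),(164,312)]); print("offcut top",onplane(t,oc,184)); 
so=cs([(238,107),(290,120),(213,245),(162,235)]);print("offcut side",onplane(s,so,184))
np.save('/tmp/g.npy',p)
T0=np.array
for n,c in(("top",t),("side",s)):
    im=cv2.imread(f"pics/{n}0.png"); x0,y0,x1,y1=(170,55,310,205+60) if n=="top" else (80,130,380,320)
    S=4 if n=="top" else 2.6
    im=cv2.resize(im[y0:y1,x0:x1],None,fx=S,fy=S,interpolation=cv2.INTER_CUBIC)
    for q in ([(-115,83,172),(86,83,172),(86,-83,172),(-115,-83,172)],[(150,62,127),(300,62,90),(300,-62,90),(150,-62,127)],[(306,90,100),(394,90,100),(394,-90,100),(306,-90,100)],[(-121,49,212),(-121,-49,212)],[(90,89,142),(90,-89,142)]):
        draw(im,c,T(p,q),s=S,o=(x0,y0))
    cv2.imwrite(f"pics/{n}fit.png",im[:,:][-600:])
E
```

```text
grader [580.01684135  61.71538401] -10.665152407327312 [[-1.02280233  0.51320564]
 [ 0.45251184  1.87771687]
 [-0.14984992 -0.94178475]
 [ 0.51347542 -1.24113871]]
[[ 582.5167849  -256.88725297   75.        ]
 [ 587.72562282 -417.03941194   75.        ]
 [ 399.30644538 -423.32896883   75.        ]
 [ 393.06686532 -264.91096514   75.        ]] [160.2368435  188.524123   158.54083465]
crate 0 [ 4.90685034e+02 -3.40538199e+02  3.70469516e-02] [ 0.1 -0.  -0.  -0.3  0.2  0.2 -0.3  0.1]
crate 1.5707963267948966 [ 489.60499648 -340.58987807    6.40838082] [-6.9  8.4  2.8  2.4  7.3 -7.9 -3.  -1.9]
offcut top [[628.56915222 111.10914715 184.        ]
 [616.56803658   3.45517299 184.        ]
 [580.85049951   6.81951259 184.        ]
 [598.17550612 114.14508942 184.        ]]
offcut side [[611.17557704   7.99174137 184.        ]
 [580.80288676  11.61098489 184.        ]
 [599.15798194 115.38922981 184.        ]
 [626.28777669 114.78638261 184.        ]]
```

View pics/topfit.png

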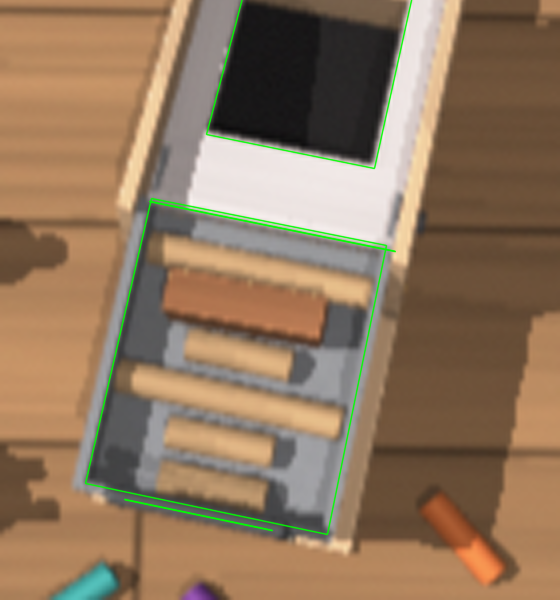

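View pics/sidefit.png

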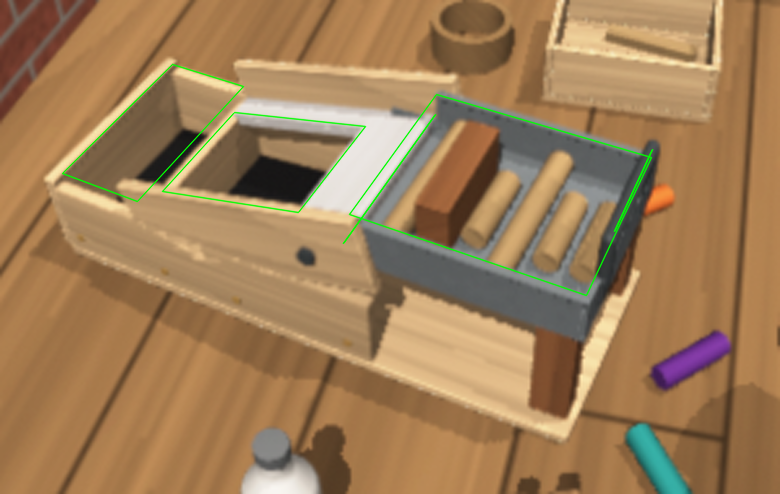

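The fit overlays match in both views: opening, lanes, tray rim and handle. The grader is at about (580, 62) with yaw -10.7°, the crate at (491, -341) with yaw +2°, and the offcut near (605, 61). I'll raise the arm clear of the jar's brushes and travel over the tray.

```bash
python3 -m pendant '[[[0,0,40],[0,0,0]],[[0,-5,80],[0,0,-0.1]],[[20,-30,115],[0,0,-0.2]],[[45,-60,125],[0,0,-0.31]],[[70,-90,130],[0,0,-0.42]]]' 0.2 60
python3 -m pendant '[[[26,-30,0],[0,0,-0.11]],[[52,-60,0],[0,0,-0.22]],[[78,-90,0],[0,0,-0.33]],[[104,-120,0],[0,0,-0.44]],[[130,-150,0],[0,0,-0.55]]]'
python3 -m pendant '[[[26,-30,0],[0,0,-0.1]],[[52,-60,0],[0,0,-0.2]],[[78,-90,0],[0,0,-0.3]],[[104,-120,0],[0,0,-0.3]],[[130,-150,0],[0,0,-0.3]]]'
python3 -m pendant '[[[0,0,0],[0,0,0]],[[0,0,0],[0,0,0]]]'
```

```text
t: 0.57
tool_pos: [302.3, 381.8, 325.5]
orientation: [179.8, -0.0, 129.5]
ft_force: [2.0, 0.3, -0.5]
gripper_width: 51.2
t: 0.98
tool_pos: [432.5, 229.9, 323.0]
orientation: [-180.0, -0.0, 97.8]
ft_force: [0.5, 0.6, 0.6]
gripper_width: 51.1
t: 1.4
tool_pos: [562.6, 79.8, 322.9]
orientation: [-180.0, -0.0, 80.9]
ft_force: [0.9, 0.1, -0.1]
gripper_width: 51.0
t: 1.57
tool_pos: [562.6, 79.9, 321.6]
orientation: [-179.9, 0.0, 80.7]
ft_force: [-0.7, 0.2, -0.1]
gripper_width: 51.2
```

```bash
python3 - <<'E'
from h import *
import pickle
c=camera_info("wrist"); im=read_camera("wrist")[:,:,::-1].copy(); pickle.dump(c,open('/tmp/w1.pkl','wb'))
cv2.imwrite("pics/w1raw.png",im)
print(robot.get_obs()['tool_pos'], "cam", -cv2.Rodrigues(c['rvec'])[0].T@c['tvec'])
cv2.imwrite("pics/w1.png",cv2.resize(im,None,fx=1.5,fy=1.5,interpolation=cv2.INTER_CUBIC))
E
```

```text
[561.87845698  80.99802661 322.22240209] cam [575.02169098 146.93902963 502.58615411]
```

View pics/w1.png

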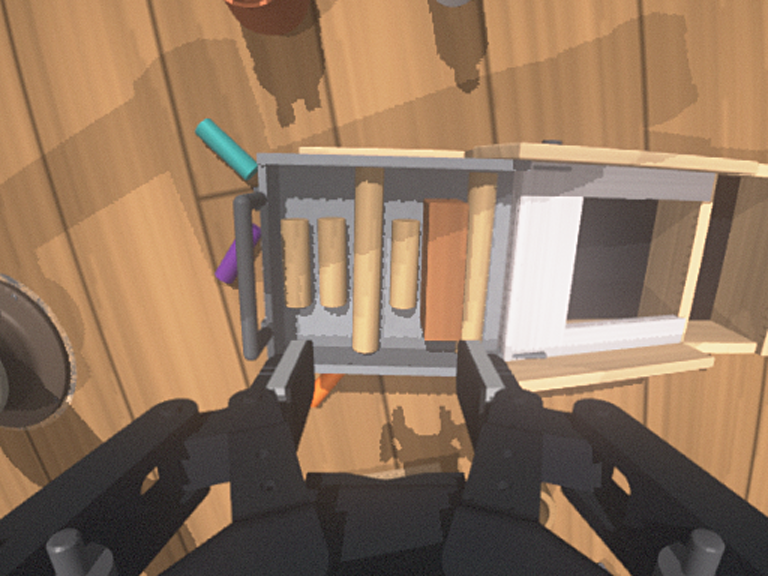

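The wrist view shows the tray, with the reddish offcut's top face at about x 424–465, y 200–341 (1.5x pixels). The handle is an open bar at about x 247, y 200–355. I'll refine both poses using this view.

```bash
python3 - <<'E'
from h import *
import pickle
c=pickle.load(open('/tmp/w1.pkl','rb')); im=cv2.imread("pics/w1raw.png"); p=np.load('/tmp/g.npy')
S=4
x0,y0,x1,y1=150,100,350,250
b=cv2.resize(im[y0:y1,x0:x1],None,fx=S,fy=S,interpolation=cv2.INTER_CUBIC)
for q in ([(-115,83,172),(86,83,172),(86,-83,172),(-115,-83,172)],[(-121,49,212),(-121,-49,212)],[(90,89,142),(90,-89,142)]):
    draw(b,c,T(p,q),s=S,o=(x0,y0))
w=onplane(c,np.array([(424,200),(465,200),(465,341),(426,341)])/1.5,184); print(w, w.mean(0))
po=(605.5,61.5,np.radians(-9))
draw(b,c,T(po,[(15,55,184),(15,-55,184),(-15,-55,184),(-15,55,184)]),s=S,o=(x0,y0),col=(255,0,0))
cv2.imwrite("pics/w1fit.png",b)
E
```

```text
[[599.09672049 119.66743144 184.        ]
 [629.10242566 114.89851242 184.        ]
 [616.54201525   3.15399257 184.        ]
 [585.32464525   8.30843683 184.        ]] [607.51645166  61.50709331 184.        ]
```

View pics/w1fit.png

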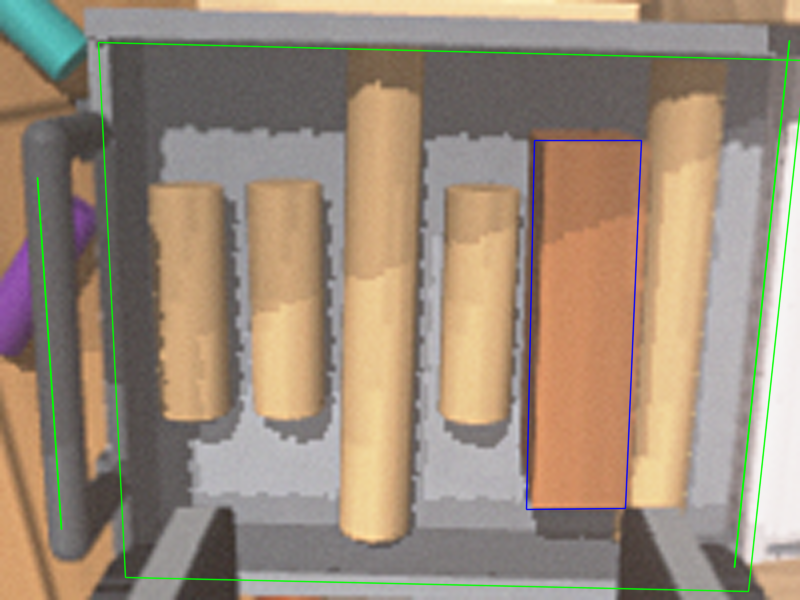

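The blue box lies on the offcut, putting it at about (606.5, 61.5) with yaw -9°. That matches the jaw direction, so I'll descend on it.

```bash
python3 -m pendant '[[[22,-10,-15],[0,0,0]],[[44,-19,-40],[0,0,0]],[[44,-19,-75],[0,0,0]],[[44,-19,-105],[0,0,0]],[[44,-19,-120],[0,0,0]]]' 0.2 60
python3 -m pendant '[[[0,0,-12],[0,0,0]],[[0,0,-24],[0,0,0]],[[0,0,-36],[0,0,0]],[[0,0,-48],[0,0,0]],[[0,0,-48],[0,0,0]]]'
python3 - <<'E'
from h import *
cv2.imwrite("pics/w2.png",cv2.resize(read_camera("wrist")[:,:,::-1],None,fx=1.5,fy=1.5))
cv2.imwrite("pics/s2.png",cv2.resize(read_camera("side")[100:300,180:380,::-1],None,fx=3,fy=3))
E
```

```text
t: 2.03
tool_pos: [603.6, 63.9, 199.1]
orientation: [-179.7, 0.1, 81.1]
ft_force: [-0.4, -0.5, -0.3]
gripper_width: 51.2
t: 2.45
tool_pos: [603.7, 64.1, 153.1]
orientation: [-179.8, 0.0, 81.1]
ft_force: [0.5, 0.4, 0.0]
gripper_width: 51.7
```

View pics/w2.png

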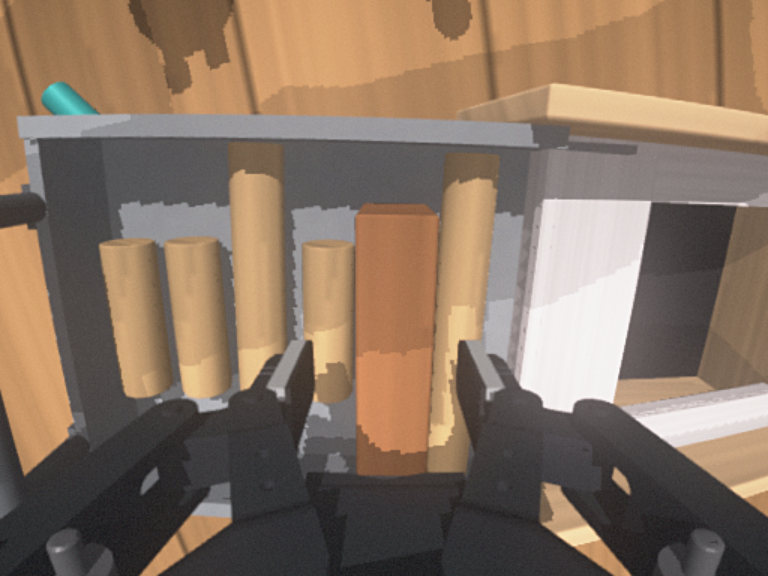

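View pics/s2.png

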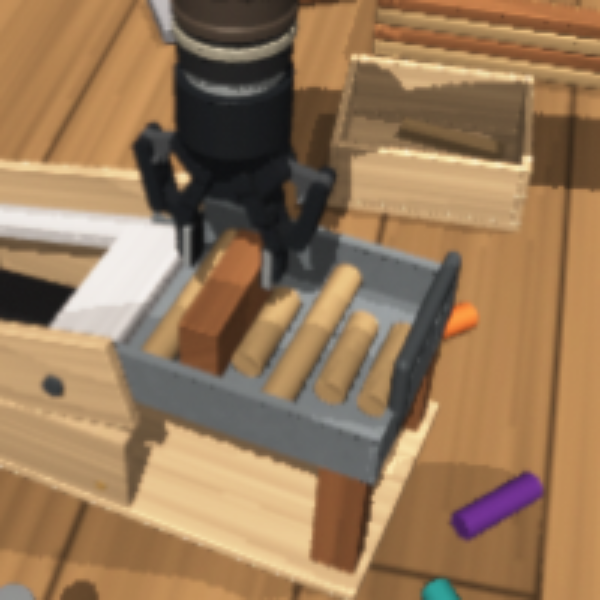

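The offcut (x 356–437) sits between the fingers (313 and 458), with no contact force. Closing.

```bash
python3 -m pendant '[[[2,-2,0],[0,0,0]],[[2,-2,0],[0,0,0]],[[2,-2,0],[0,0,0]],[[2,-2,0],[0,0,0]],[[2,-2,0],[0,0,0]]]' -1 60
python3 -m pendant '[[[0,0,0],[0,0,0]],[[0,0,0],[0,0,0]],[[0,0,10],[0,0,0]],[[0,0,25],[0,0,0]],[[0,0,40],[0,0,0]]]'
python3 -m pendant '[[[0,0,20],[0,0,0]],[[0,0,45],[0,0,0]],[[0,0,70],[0,0,0]],[[0,0,85],[0,0,0]],[[0,0,85],[0,0,0]]]'
python3 - <<'E'
from h import *
cv2.imwrite("pics/w3.png",cv2.resize(read_camera("wrist")[:,:,::-1],None,fx=1.5,fy=1.5))
cv2.imwrite("pics/s3.png",cv2.resize(read_camera("side")[50:300,180:430,::-1],None,fx=2.4,fy=2.4))
E
```

```text
t: 2.97
tool_pos: [607.9, 60.6, 155.4]
orientation: [180.0, -0.0, 80.9]
ft_force: [-0.4, 0.0, 0.4]
gripper_width: 0.4
t: 3.38
tool_pos: [607.4, 60.5, 195.8]
orientation: [-180.0, 0.0, 80.9]
ft_force: [-0.0, 0.2, 0.8]
gripper_width: -0.0
t: 3.8
tool_pos: [608.8, 60.7, 284.7]
orientation: [179.6, -0.1, 80.9]
ft_force: [-0.2, -0.1, -0.3]
gripper_width: -0.3
```

View pics/w3.png

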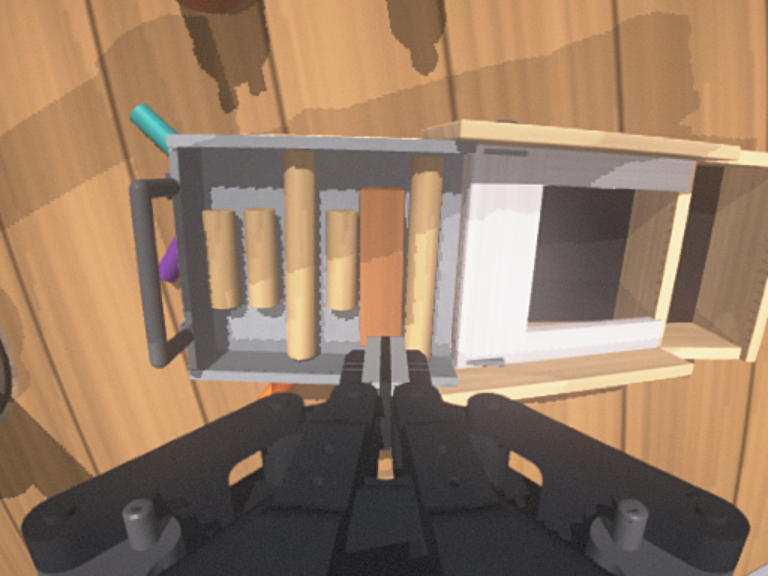

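View pics/s3.png

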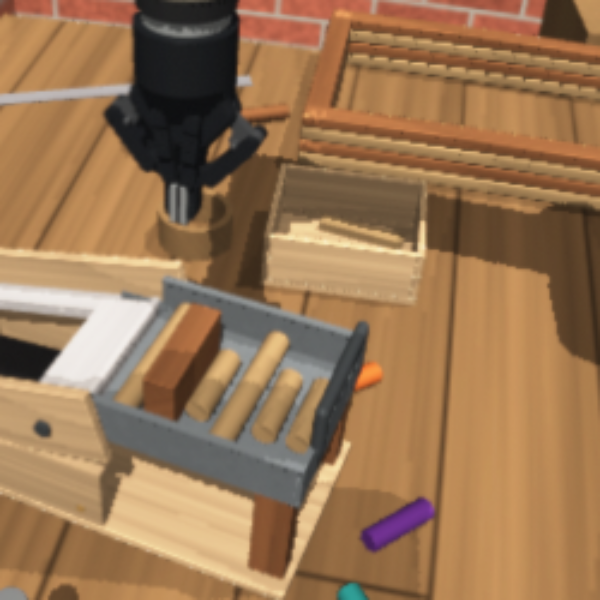

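The gripper shut fully, so the grasp missed and the offcut is still in the tray, unmoved. I'll check how the TCP projects into the pictures against where the fingers actually appear.

```bash
python3 - <<'E'
from h import *
o=robot.get_obs(); print(o['tool_pos'],o['q'],o['t'])
tp=o['tool_pos']
for n in("side","top","wrist"):
    c=camera_info(n); im=read_camera(n)[:,:,::-1].copy()
    q=proj(c,[tp,tp+[0,0,50],tp-[0,0,100]]); print(n,q)
    for (u,v),col in zip(q,((0,255,0),(255,0,0),(255,0,255))): cv2.circle(im,(int(u),int(v)),2,col,-1)
    u,v=q[0].astype(int)
    x0=max(0,min(u-80,512-160)); y0=max(0,min(v-70,384-140))
    cv2.imwrite(f"pics/{n}4.png",cv2.resize(im[y0:y0+140,x0:x0+160],None,fx=3,fy=3))
a=np.hstack([cv2.imread(f"pics/{n}4.png") for n in("side","top")]); cv2.imwrite("pics/b4.png",cv2.resize(a,None,fx=.8,fy=.8))
E
```

```text
[608.13880449  60.63337359 280.72239832] [5.69364649e+00 1.82737306e+01 2.27130161e+01 9.43466414e+01
 1.98011028e-04 1.04750255e+02] 3.9
side [[255.27331931 156.84915738]
 [255.49182373 136.3280937 ]
 [254.88722602 193.42970556]]
top [[228.02376436 182.46294177]
 [226.5708371  178.38326343]
 [230.54607827 189.54591809]]
wrist [[256.16834602 216.30422928]
 [255.88135374 251.46240492]
 [256.45538245 181.1840618 ]]
```

View pics/b4.png

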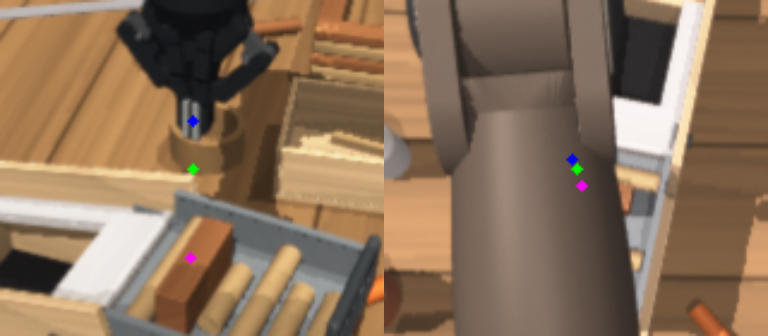

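View pics/wrist4.png

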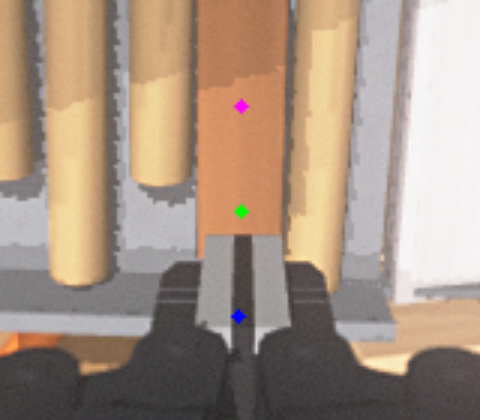

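```bash
python3 - <<'E'
from h import *
def ray(c,uv):
    a=onplane(c,[uv],0)[0]; R=cv2.Rodrigues(c['rvec'])[0]; o=-R.T@c['tvec']; return o,(a-o)/np.linalg.norm(a-o)
o1,d1=ray(camera_info("wrist"),(256.3,225.3)); o2,d2=ray(camera_info("side"),(255.4,143.1))
A=np.c_[d1,-d2]; s=np.linalg.lstsq(A,o2-o1,rcond=None)[0]; print(o1+s[0]*d1,o2+s[1]*d2)
o=robot.get_obs(); print(o['tool_pos'],o['orientation'],o['t'])
im=read_camera("side")[:,:,::-1]; cv2.imwrite("pics/s5.png",cv2.resize(im[70:220,180:340],None,fx=5,fy=4,interpolation=cv2.INTER_CUBIC))
E
```

```text
[609.7610919   70.43773155 320.16008259] [606.22702249  68.96220464 321.00781532]
[607.26901834  60.56916633 278.68421607] [-1.79879283e+02  3.19252699e-02  8.09454470e+01] 4.05
```

View pics/s5.png

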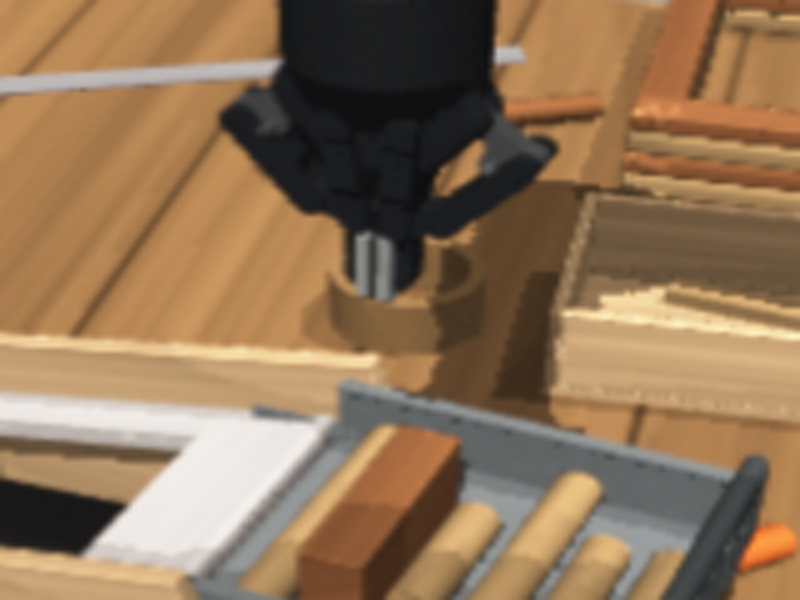

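Triangulating the shut fingertips from the side and wrist views gives z ≈ 320, but the reported TCP z is about 280. So the fingers really end about 38–40 mm above the reported TCP, which explains the empty grasp. I'll open, go lower and check by picture.

```bash
python3 -m pendant '[[[0,0,-35],[0,0,0]],[[0,0,-70],[0,0,0]],[[0,0,-100],[0,0,0]],[[0,0,-120],[0,0,0]],[[0,0,-120],[0,0,0]]]' 0.2 60
python3 -m pendant '[[[0,0,-8],[0,0,0]],[[0,0,-16],[0,0,0]],[[0,0,-16],[0,0,0]]]'
python3 - <<'E'
from h import *
o=robot.get_obs(); print(o['tool_pos'],o['ft_force'])
im=read_camera("side")[:,:,::-1]; a=cv2.resize(im[100:250,200:360],None,fx=4,fy=4,interpolation=cv2.INTER_CUBIC); cv2.imwrite("pics/s6.png",a)
cv2.imwrite("pics/w6.png",read_camera("wrist")[:,:,::-1])
E
```

```text
t: 4.52
tool_pos: [604.4, 60.3, 154.0]
orientation: [-179.5, 0.1, 80.9]
ft_force: [0.2, -0.5, -0.6]
gripper_width: 51.2
t: 4.77
tool_pos: [607.8, 60.6, 143.6]
orientation: [-180.0, 0.0, 80.9]
ft_force: [-0.1, 1.3, 0.4]
gripper_width: 51.3
[607.79117439  60.61633288 143.60755919] [-0.12783147  1.27491419  0.44293033]
```

View pics/s6.png

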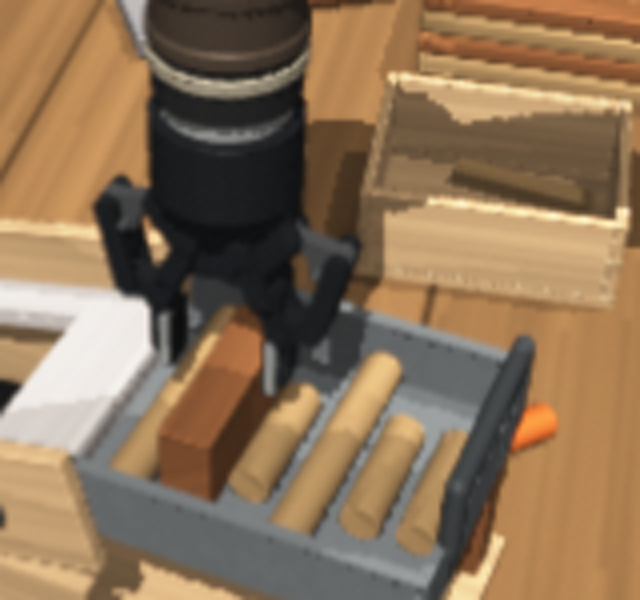

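View pics/w6.png

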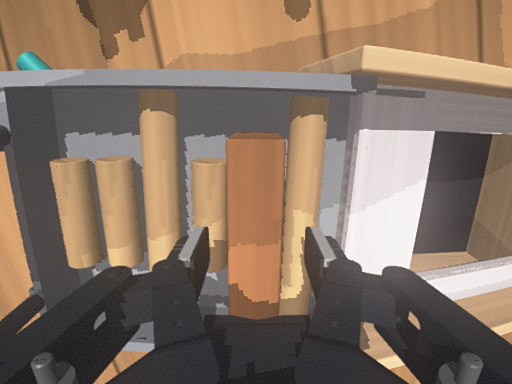

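```bash
python3 - <<'E'
from h import *
c=camera_info("side")
j=np.array([np.cos(np.radians(-9)),np.sin(np.radians(-9)),0]); l=np.array([-j[1],j[0],0])
for z in (144,160,175,190):
    print(z,[proj(c,[np.array([607.8,60.6,z])+s*26*j+11*l])[0].round(1) for s in (1,-1)])
E
```

```text
144 [array([242.1, 205.5]), array([264. , 212.2])]
160 [array([242. , 200.3]), array([264.2, 207. ])]
175 [array([241.9, 195.4]), array([264.4, 202. ])]
190 [array([241.8, 190.3]), array([264.5, 196.9])]
```

The tips are at z≈188, just above the offcut's top at 184. Going down another 27 mm.

```bash
python3 -m pendant '[[[0,0,-8],[0,0,0]],[[0,0,-16],[0,0,0]],[[0,0,-22],[0,0,0]],[[0,0,-27],[0,0,0]],[[0,0,-27],[0,0,0]]]'
python3 -m pendant '[[[0,0,0],[0,0,0]],[[0,0,0],[0,0,0]],[[0,0,0],[0,0,0]],[[0,0,0],[0,0,0]],[[0,0,0],[0,0,0]]]' -1 60
python3 - <<'E'
from h import *
im=read_camera("side")[:,:,::-1]; a=cv2.resize(im[100:250,200:360],None,fx=4,fy=4,interpolation=cv2.INTER_CUBIC); cv2.imwrite("pics/s7.png",a)
E
```

```text
t: 5.28
tool_pos: [606.9, 60.5, 115.3]
orientation: [-179.9, 0.0, 80.9]
ft_force: [-0.6, 0.4, -0.3]
gripper_width: 51.1
t: 5.7
tool_pos: [607.9, 60.6, 117.3]
orientation: [180.0, -0.0, 80.9]
ft_force: [0.4, -0.2, 0.3]
gripper_width: 29.0
```

View pics/s7.png

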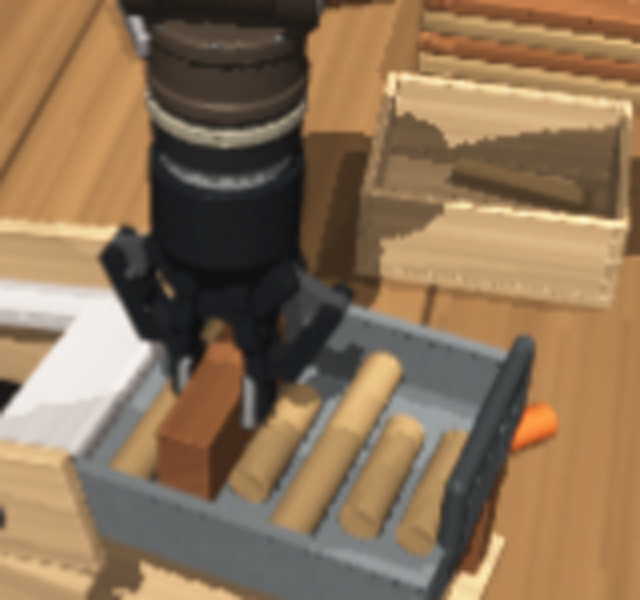

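The fingers stopped at 29 mm, so they're holding the 30 mm offcut. Lift, check, then move to the crate.

```bash
python3 -m pendant '[[[0,0,15],[0,0,0]],[[0,0,40],[0,0,0]],[[0,0,70],[0,0,0]],[[0,0,100],[0,0,0]],[[0,0,125],[0,0,0]]]'
python3 -m pendant '[[[0,0,0],[0,0,0]]]'
python3 - <<'E'
from h import *
a=read_camera("side")[50:300,180:430,::-1]; b=read_camera("wrist")[:,:,::-1]
cv2.imwrite("pics/s8.png",np.hstack([cv2.resize(a,(384,384)),cv2.resize(b,(410,384))]))
E
```

```text
t: 6.17
tool_pos: [607.7, 60.6, 244.1]
orientation: [179.9, -0.0, 80.9]
ft_force: [0.3, 0.2, -0.6]
gripper_width: 29.4
t: 6.25
tool_pos: [609.4, 60.8, 247.9]
orientation: [179.5, -0.1, 80.9]
ft_force: [0.5, -0.1, -0.7]
gripper_width: 29.0
```

View pics/s8.png

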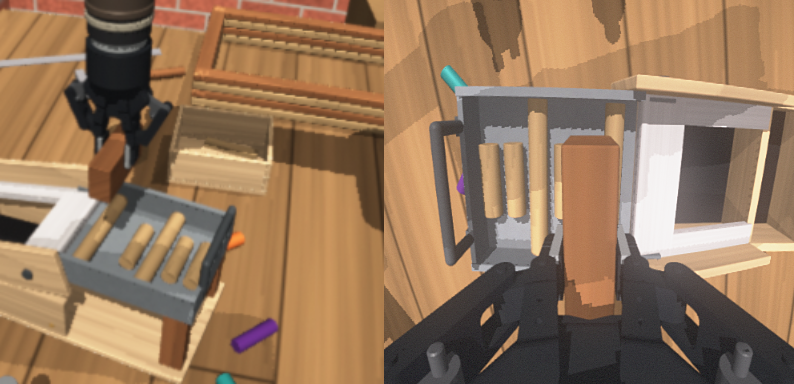

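The offcut is up in the gripper and all the rods are still in the tray. Moving over the crate.

```bash
python3 -m pendant '[[[-5,-20,10],[0,0,0]],[[-14,-52,10],[0,0,0.02]],[[-25,-87,10],[0,0,0.04]],[[-36,-122,10],[0,0,0.06]],[[-47,-157,10],[0,0,0.08]]]'
python3 -m pendant '[[[-11,-36,0],[0,0,0.03]],[[-22,-72,0],[0,0,0.06]],[[-33,-108,0],[0,0,0.09]],[[-44,-144,0],[0,0,0.11]],[[-55,-178,0],[0,0,0.11]]]'
python3 -m pendant '[[[-8,-30,0],[0,0,0]],[[-13,-55,0],[0,0,0]],[[-16,-66,0],[0,0,0]],[[-16,-66,0],[0,0,0]]]'
python3 - <<'E'
from h import *
o=robot.get_obs();print(o['tool_pos'],o['orientation'],o['q'])
a=read_camera("side")[50:300,180:430,::-1]; b=read_camera("wrist")[:,:,::-1]
cv2.imwrite("pics/s9.png",np.hstack([cv2.resize(a,(384,384)),cv2.resize(b,(410,384))]))
E
```

```text
t: 6.77
tool_pos: [559.4, -97.4, 250.0]
orientation: [-179.8, -0.0, 85.6]
ft_force: [0.2, -0.3, -0.5]
gripper_width: 29.2
t: 7.18
tool_pos: [504.2, -275.9, 250.2]
orientation: [-179.9, -0.1, 91.9]
ft_force: [0.8, 0.5, -0.9]
gripper_width: 29.2
t: 7.52
tool_pos: [488.4, -342.2, 249.9]
orientation: [-179.8, -0.1, 91.6]
ft_force: [-0.6, 0.3, -1.1]
gripper_width: 29.2
[ 488.44659608 -342.21491811  249.86601072] [-1.79846223e+02 -8.85219540e-02  9.16468346e+01] [-3.50041912e+01  1.59650861e+01  1.56535798e+01  8.98647090e+01
 -2.07757642e-02  5.33488874e+01]
```

View pics/s9.png

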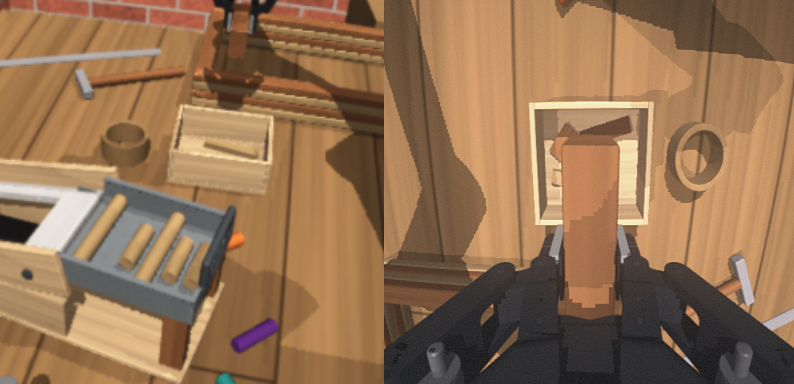

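```bash
python3 -m pendant '[[[1,1,-35],[0,0,0]],[[2,1,-75],[0,0,0]],[[2,1,-115],[0,0,0]],[[2,1,-150],[0,0,0]],[[2,1,-175],[0,0,0]]]'
python3 -m pendant '[[[0,0,-12],[0,0,0]],[[0,0,-24],[0,0,0]],[[0,0,-36],[0,0,0]],[[0,0,-36],[0,0,0]]]'
python3 - <<'E'
from h import *
a=read_camera("side")[100:220,280:400,::-1]; b=read_camera("wrist")[:,:,::-1]
cv2.imwrite("pics/s10.png",np.hstack([cv2.resize(a,(384,384)),cv2.resize(b,(410,384))]))
E
```

```text
t: 8.03
tool_pos: [490.8, -336.4, 73.3]
orientation: [-179.8, -0.2, 92.0]
ft_force: [-0.1, 0.1, -0.7]
gripper_width: 29.1
t: 8.37
tool_pos: [490.8, -336.5, 38.2]
orientation: [-179.8, -0.2, 92.0]
ft_force: [-0.3, -0.2, 0.1]
gripper_width: 29.0
```

View pics/s10.png

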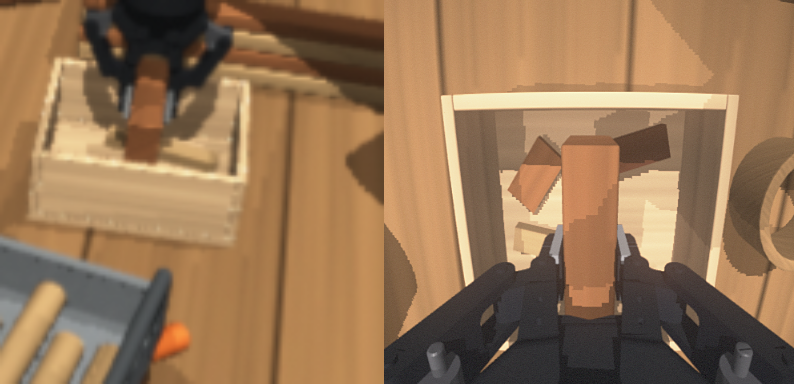

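The offcut is inside the crate walls and mostly between the scraps. I'll lower it a little more and release.

```bash
python3 -m pendant '[[[0,-3,-7],[0,0,0]],[[0,-3,-14],[0,0,0]],[[0,-3,-20],[0,0,0]],[[0,-3,-20],[0,0,0]]]'
python3 -m pendant '[[[0,0,0],[0,0,0]],[[0,0,0],[0,0,0]],[[0,0,0],[0,0,0]],[[0,0,0],[0,0,0]]]' 0.25 60
python3 -m pendant '[[[0,0,10],[0,0,0]],[[0,0,40],[0,0,0]],[[0,0,75],[0,0,0]],[[0,0,115],[0,0,0]],[[0,0,150],[0,0,0]]]'
python3 - <<'E'
from h import *
a=read_camera("side")[100:220,280:400,::-1]; b=read_camera("wrist")[:,:,::-1]
cv2.imwrite("pics/s11.png",np.hstack([cv2.resize(a,(384,384)),cv2.resize(b,(410,384))]))
E
```

```text
t: 8.8
tool_pos: [491.0, -341.9, 19.5]
orientation: [-179.9, -0.1, 91.8]
ft_force: [0.0, -0.2, -1.0]
gripper_width: 29.1
t: 9.13
tool_pos: [492.0, -342.6, 21.5]
orientation: [180.0, 0.0, 91.8]
ft_force: [0.2, 0.7, -0.3]
gripper_width: 53.3
t: 9.55
tool_pos: [491.6, -342.3, 174.3]
orientation: [179.9, 0.0, 91.8]
ft_force: [0.9, -0.9, 0.1]
gripper_width: 53.4
```

View pics/s11.png

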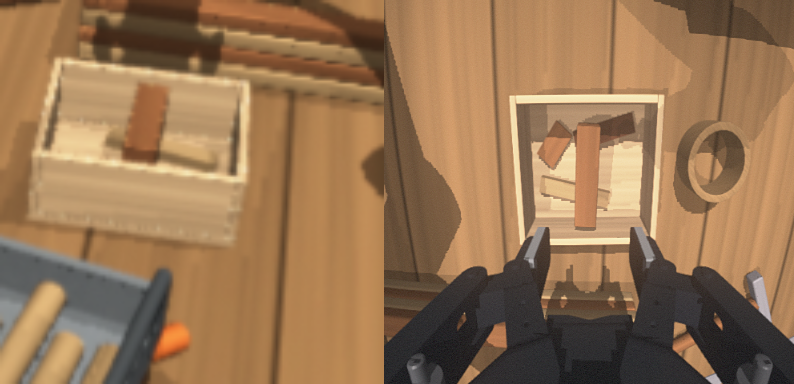

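The offcut stands in the middle of the crate, let go. Next, go over to the handle.

```bash
python3 -m pendant '[[[0,0,35],[0,0,0]],[[0,5,72],[0,0,0]],[[0,25,100],[0,0,-0.02]],[[-2,55,110],[0,0,-0.04]],[[-4,92,110],[0,0,-0.06]]]' 0.25
python3 -m pendant '[[[-3,40,0],[0,0,-0.03]],[[-6,80,0],[0,0,-0.06]],[[-9,120,0],[0,0,-0.09]],[[-12,160,0],[0,0,-0.12]],[[-15,200,0],[0,0,-0.15]]]'
python3 -m pendant '[[[-3,40,0],[0,0,-0.01]],[[-6,80,0],[0,0,-0.01]],[[-9,115,0],[0,0,-0.01]],[[-12,134,0],[0,0,-0.01]],[[-12,134,0],[0,0,-0.01]]]'
python3 -m pendant '[[[0,0,0],[0,0,0]]]'
python3 - <<'E'
from h import *
p=np.load('/tmp/g.npy')
c=camera_info("wrist"); b=read_camera("wrist")[:,:,::-1].copy(); S=1.5; 
im=cv2.resize(b,None,fx=S,fy=S)
for q in ([(-115,83,172),(86,83,172),(86,-83,172),(-115,-83,172)],[(-121,49,212),(-121,-49,212)]):
    draw(im,c,T(p,q),s=S)
cv2.imwrite("pics/w12.png",im); print(robot.get_obs()['tool_pos'])
d=read_camera("side"); cv2.imwrite("pics/s12.png",d[:,:,::-1])
E
```

```text
t: 10.07
tool_pos: [488.5, -251.1, 284.3]
orientation: [179.7, 0.1, 88.2]
ft_force: [1.1, 1.5, -0.1]
gripper_width: 53.5
t: 10.48
tool_pos: [471.9, -48.7, 281.6]
orientation: [180.0, -0.0, 79.7]
ft_force: [1.6, 0.2, 0.2]
gripper_width: 53.6
t: 10.9
tool_pos: [459.9, 86.9, 281.5]
orientation: [180.0, -0.1, 79.5]
ft_force: [0.5, -0.5, -0.0]
gripper_width: 53.3
t: 10.98
tool_pos: [460.4, 84.5, 281.4]
orientation: [180.0, 0.0, 79.4]
ft_force: [-0.7, 0.1, 0.1]
gripper_width: 53.3
[460.56844665  83.70002617 281.36009251]
```

View pics/w12.png

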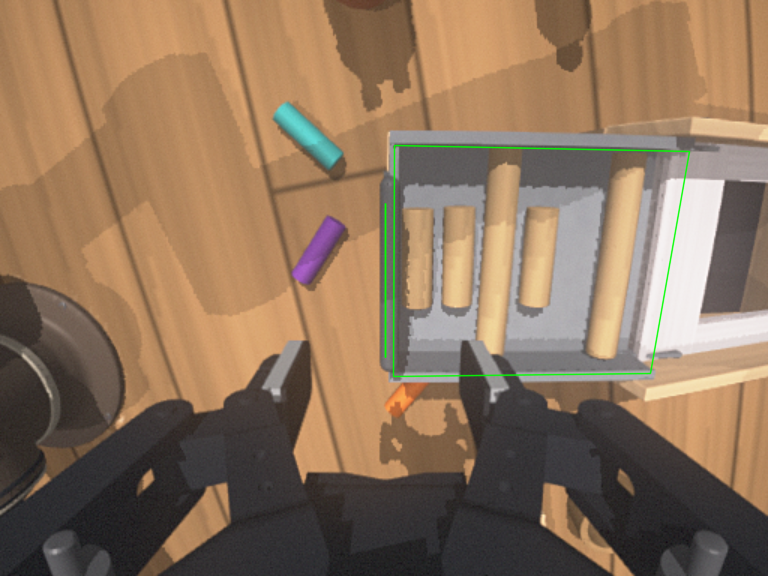

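View pics/s12.png

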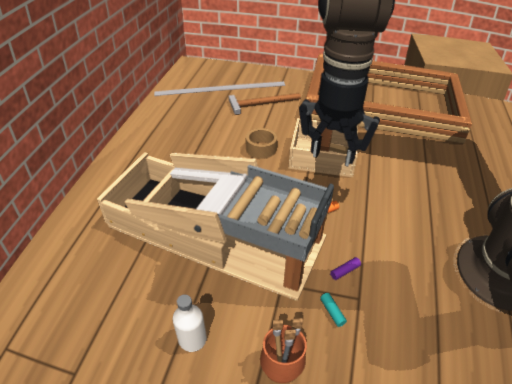

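The handle bar is at (386, 178–368) and matches the overlay, centred between the fingers. The five rods are still in the tray. I'll descend over the bar and check before closing.

```bash
python3 -m pendant '[[[1,2,-25],[0,0,0]],[[1,2,-55],[0,0,0]],[[1,2,-85],[0,0,0]],[[1,2,-110],[0,0,0]],[[1,2,-123],[0,0,0]]]'
python3 -m pendant '[[[0,0,0],[0,0,0]],[[0,0,0],[0,0,0]]]'
python3 - <<'E'
from h import *
a=read_camera("side")[130:280,230:380,::-1]; b=read_camera("wrist")[:,:,::-1]
cv2.imwrite("pics/s13.png",np.hstack([cv2.resize(a,(384,384)),cv2.resize(b,(410,384))]))
E
```

```text
t: 11.5
tool_pos: [460.4, 83.9, 154.9]
orientation: [-179.8, 0.1, 79.1]
ft_force: [-0.1, 0.1, 0.0]
gripper_width: 53.3
t: 11.67
tool_pos: [461.4, 84.5, 157.9]
orientation: [-179.9, 0.0, 79.1]
ft_force: [-0.2, 0.9, 0.2]
gripper_width: 53.2
```

View pics/s13.png

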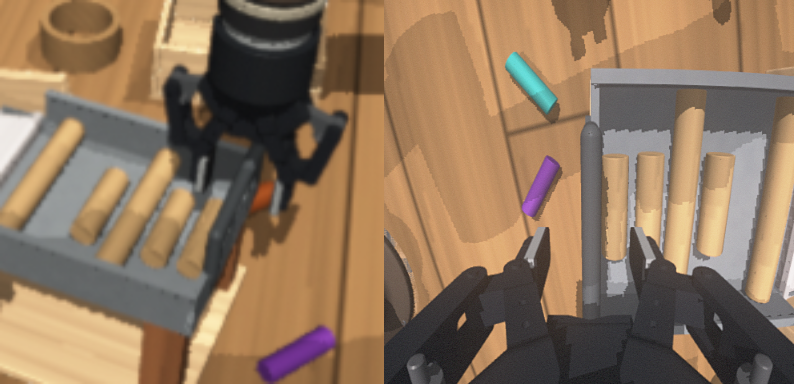

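```bash
python3 - <<'E'
from h import *
c=camera_info("side")
j=np.array([np.cos(np.radians(-10.7)),np.sin(np.radians(-10.7)),0]); l=np.array([-j[1],j[0],0])
for z in (185,200,215,230):
    print(z,[proj(c,[np.array([461.4,84.5,z])+s*27*j+11*l])[0].round(1) for s in (1,-1)])
E
```

```text
185 [array([307.6, 211.2]), array([332.8, 219.2])]
200 [array([308.3, 206. ]), array([333.9, 214. ])]
215 [array([309. , 200.7]), array([334.9, 208.7])]
230 [array([309.7, 195.3]), array([335.9, 203.3])]
```

The tips are about 10 mm below the bar's centre. Slightly lower, then close.

```bash
python3 -m pendant '[[[0,0,-3],[0,0,0]],[[0,0,-3],[0,0,0]],[[0,0,-3],[0,0,0]],[[0,0,-3],[0,0,0]],[[0,0,-3],[0,0,0]]]' -1 40
python3 -m pendant '[[[0,0,0],[0,0,0]],[[0,0,0],[0,0,0]]]'
python3 - <<'E'
import numpy as np
a=np.radians(-10.67)
for th in np.arange(0,.61,.05):
    x=-236*np.cos(th)+80*np.sin(th)+236; z=80*np.cos(th)+236*np.sin(th)-80
    print(round(th,2),np.round([x*np.cos(a),x*np.sin(a),z],1))
E
```

```text
t: 12.18
tool_pos: [463.3, 85.4, 155.8]
orientation: [179.8, 0.0, 79.2]
ft_force: [5.3, -1.7, -0.2]
gripper_width: 10.8
t: 12.35
tool_pos: [463.3, 85.4, 155.8]
orientation: [179.8, 0.0, 79.2]
ft_force: [4.8, -1.3, 0.3]
gripper_width: 10.6
0.0 [ 0. -0.  0.]
0.05 [ 4.2 -0.8 11.7]
0.1 [ 9.  -1.7 23.2]
0.15 [14.4 -2.7 34.4]
0.2 [20.2 -3.8 45.3]
0.25 [26.7 -5.  55.9]
0.3 [33.6 -6.3 66.2]
0.35 [41.  -7.7 76.1]
0.4 [48.9 -9.2 85.6]
0.45 [ 57.3 -10.8  94.7]
0.5 [ 66.1 -12.5 103.4]
0.55 [ 75.3 -14.2 111.6]
0.6 [ 84.9 -16.  119.3]
```

It closed at 10.7 mm on the bar. Now tip slowly along the arc, up to 0.25 rad first.

```bash
python3 -m pendant '[[[3,0,6],[0,0,0]],[[5,-1,12],[0,0,0]],[[7,-1,18],[0,0,0]],[[10,-2,23],[0,0,0]],[[12,-2,29],[0,0,0]]]'
python3 -m pendant '[[[3,0,6],[0,0,0]],[[6,-1,11],[0,0,0]],[[9,-2,17],[0,0,0]],[[12,-2,22],[0,0,0]],[[15,-3,27],[0,0,0]]]'
python3 - <<'E'
from h import *
a=read_camera("side")[100:280,180:380,::-1]; b=read_camera("wrist")[:,:,::-1]
cv2.imwrite("pics/s14.png",np.hstack([cv2.resize(a,(426,384)),cv2.resize(b,(370,384))]))
E
```

```text
t: 12.77
tool_pos: [473.9, 83.3, 183.6]
orientation: [-179.9, 0.1, 79.2]
ft_force: [6.6, -2.1, -10.6]
gripper_width: 10.5
t: 13.18
tool_pos: [488.7, 80.6, 211.3]
orientation: [-180.0, 0.0, 79.2]
ft_force: [2.4, -0.6, -7.3]
gripper_width: 10.9
```

View pics/s14.png

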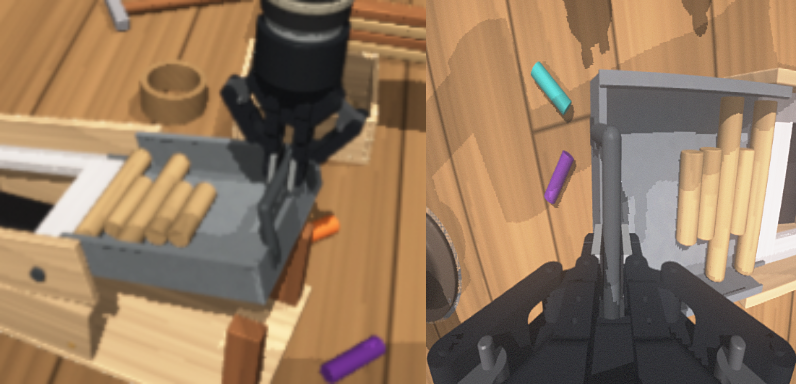

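The tray is at about 0.25 rad and the rods are resting against the lip. Continuing slowly.

```bash
python3 -m pendant '[[[3,0,4],[0,0,0]],[[6,-1,8],[0,0,0]],[[8,-1,12],[0,0,0]],[[11,-2,16],[0,0,0]],[[14,-3,20],[0,0,0]]]'
python3 -m pendant '[[[1,0,2],[0,0,0]],[[3,0,4],[0,0,0]],[[4,-1,5],[0,0,0]],[[6,-1,7],[0,0,0]],[[8,-1,9],[0,0,0]]]'
python3 - <<'E'
from h import *
a=read_camera("side")[100:280,100:340,::-1]; b=read_camera("wrist")[:,:,::-1]
cv2.imwrite("pics/s15.png",np.hstack([cv2.resize(a,(500,384)),cv2.resize(b,(296,384))]))
E
```

```text
t: 13.7
tool_pos: [502.5, 78.1, 231.6]
orientation: [-179.9, -0.1, 79.2]
ft_force: [-3.6, 0.5, -5.2]
gripper_width: 10.5
t: 14.12
tool_pos: [509.6, 76.7, 240.6]
orientation: [-179.9, 0.0, 79.2]
ft_force: [-8.2, -3.0, -0.7]
gripper_width: 10.7
```

View pics/s15.png

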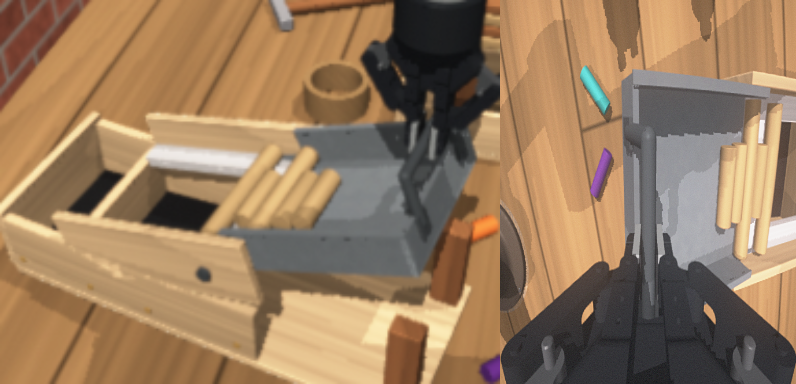

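The rods are starting over the lip at about 0.39 rad. I'll hold and watch.

```bash
python3 -m pendant '[[[-1,0,0],[0,0,0]],[[-1,0,1],[0,0,0]],[[-1,0,2],[0,0,0]],[[-1,0,2],[0,0,0]],[[-1,0,2],[0,0,0]]]'
python3 -m pendant '[[[0,0,0],[0,0,0]],[[0,0,0],[0,0,0]],[[0,0,0],[0,0,0]],[[0,0,0],[0,0,0]],[[0,0,0],[0,0,0]]]'
python3 - <<'E'
from h import *
a=read_camera("side")[100:280,100:340,::-1]; b=read_camera("wrist")[:,:,::-1]
cv2.imwrite("pics/s16.png",np.hstack([cv2.resize(a,(500,384)),cv2.resize(b,(296,384))]))
E
```

```text
t: 14.63
tool_pos: [510.5, 76.5, 241.7]
orientation: [180.0, 0.0, 79.2]
ft_force: [3.7, -1.9, -10.7]
gripper_width: 10.6
t: 15.05
tool_pos: [510.4, 76.5, 241.7]
orientation: [180.0, 0.0, 79.2]
ft_force: [6.2, -3.1, -11.0]
gripper_width: 10.3
```

View pics/s16.png

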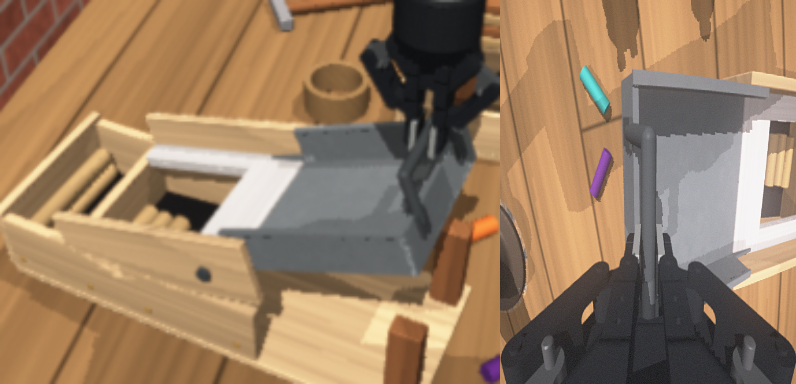

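The tray is empty, with two long rods in the far lane and the short ones under the opening. Lowering back along the arc.

```bash
python3 -m pendant '[[[-4,1,-5],[0,0,0]],[[-8,1,-10],[0,0,0]],[[-12,2,-15],[0,0,0]],[[-15,3,-20],[0,0,0]],[[-19,3,-25],[0,0,0]]]'
python3 -m pendant '[[[-3,0,-5],[0,0,0]],[[-6,1,-11],[0,0,0]],[[-9,2,-16],[0,0,0]],[[-12,2,-21],[0,0,0]],[[-15,3,-27],[0,0,0]]]'
python3 -m pendant '[[[-3,1,-6],[0,0,0]],[[-5,1,-12],[0,0,0]],[[-8,2,-18],[0,0,0]],[[-10,2,-23],[0,0,0]],[[-11,2,-29],[0,0,0]]]'
python3 -m pendant '[[[-1,0,-3],[0,0,0]],[[-1,0,-5],[0,0,0]],[[-1,0,-5],[0,0,0]]]'
python3 - <<'E'
from h import *
a=read_camera("side")[100:280,100:340,::-1]; b=read_camera("wrist")[:,:,::-1]
cv2.imwrite("pics/s17.png",np.hstack([cv2.resize(a,(500,384)),cv2.resize(b,(296,384))]))
E
```

```text
t: 15.57
tool_pos: [492.0, 80.0, 217.2]
orientation: [179.8, -0.1, 79.2]
ft_force: [8.9, 0.6, -10.5]
gripper_width: 10.2
t: 15.98
tool_pos: [476.2, 83.0, 190.2]
orientation: [179.9, -0.1, 79.2]
ft_force: [5.0, -0.7, -5.5]
gripper_width: 10.3
t: 16.4
tool_pos: [463.7, 85.4, 160.7]
orientation: [-179.9, -0.1, 79.3]
ft_force: [-3.9, 4.1, -1.3]
gripper_width: 10.6
t: 16.65
tool_pos: [463.5, 85.5, 159.4]
orientation: [179.8, -0.2, 79.3]
ft_force: [-7.3, 2.7, 18.9]
gripper_width: 10.4
```

View pics/s17.png

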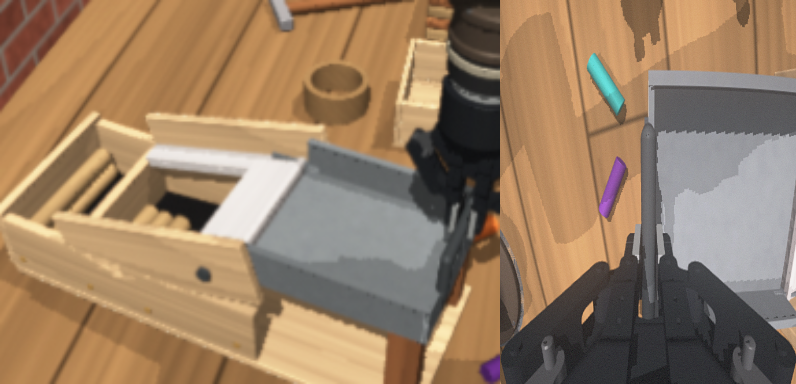

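The upward force of 19 N says the tray is on its rest. I'll ease off, open and retract.

```bash
python3 -m pendant '[[[1,0,3],[0,0,0]],[[1,0,3],[0,0,0]]]' 
python3 -m pendant '[[[0,0,0],[0,0,0]],[[0,0,0],[0,0,0]],[[0,0,0],[0,0,0]],[[0,0,0],[0,0,0]],[[0,0,0],[0,0,0]]]' 0.3
python3 -m pendant '[[[0,0,12],[0,0,0]],[[0,0,36],[0,0,0]],[[0,0,70],[0,0,0]],[[0,0,105],[0,0,0]],[[0,0,140],[0,0,0]]]'
python3 -m pendant '[[[0,-35,0],[0,0,0]],[[-10,-70,0],[0,0,0]],[[-30,-105,0],[0,0,0]],[[-55,-140,0],[0,0,0]],[[-80,-170,0],[0,0,0]]]'
python3 -m pendant '[[[-20,-30,0],[0,0,0]],[[-40,-60,0],[0,0,0]],[[-50,-80,0],[0,0,0]],[[-50,-80,0],[0,0,0]]]'
python3 - <<'E'
from h import *
p=np.load('/tmp/g.npy')
for n in("side","top"):
    a=read_camera(n)[:,:,::-1].copy(); cv2.imwrite(f"pics/{n}18r.png",a); c=camera_info(n)
    x0,y0,x1,y1=(80,120,400,320) if n=="side" else (110,50,420,290)
    b=cv2.resize(a[y0:y1,x0:x1],None,fx=2.4,fy=2.4,interpolation=cv2.INTER_CUBIC)
    draw(b,c,T(p,[(-115,83,172),(86,83,172),(86,-83,172),(-115,-83,172)]),s=2.4,o=(x0,y0))
    cv2.imwrite(f"pics/{n}18.png",b)
E
```

```text
t: 16.92
tool_pos: [463.1, 85.4, 159.6]
orientation: [-179.9, -0.1, 79.3]
ft_force: [-3.6, 4.6, 5.2]
gripper_width: 10.5
t: 17.33
tool_pos: [464.8, 84.5, 159.0]
orientation: [180.0, 0.0, 79.2]
ft_force: [0.2, 0.1, 0.6]
gripper_width: 55.5
t: 17.75
tool_pos: [464.3, 84.4, 300.4]
orientation: [-180.0, 0.0, 79.2]
ft_force: [1.0, 0.5, 0.4]
gripper_width: 55.2
t: 18.17
tool_pos: [383.9, -86.8, 298.7]
orientation: [-180.0, 0.0, 79.3]
ft_force: [0.5, -1.2, -0.7]
gripper_width: 55.7
t: 18.5
tool_pos: [332.8, -168.1, 299.4]
orientation: [180.0, 0.1, 78.9]
ft_force: [0.6, 0.3, -0.3]
gripper_width: 55.5
```

View pics/side18.png

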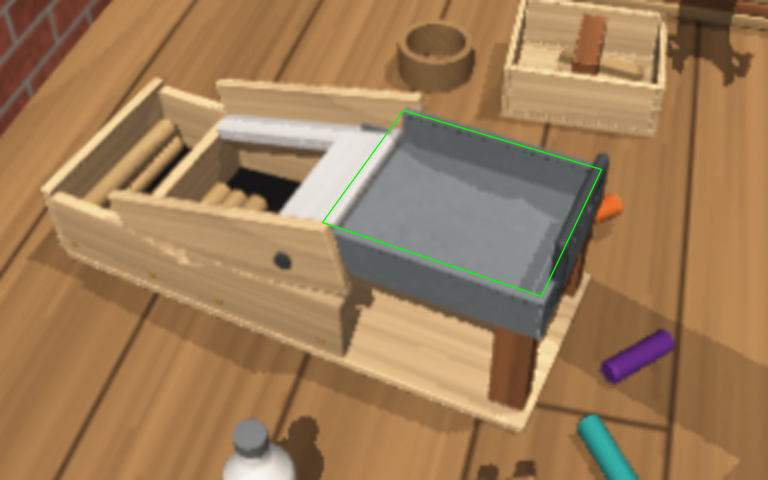

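View pics/top18.png

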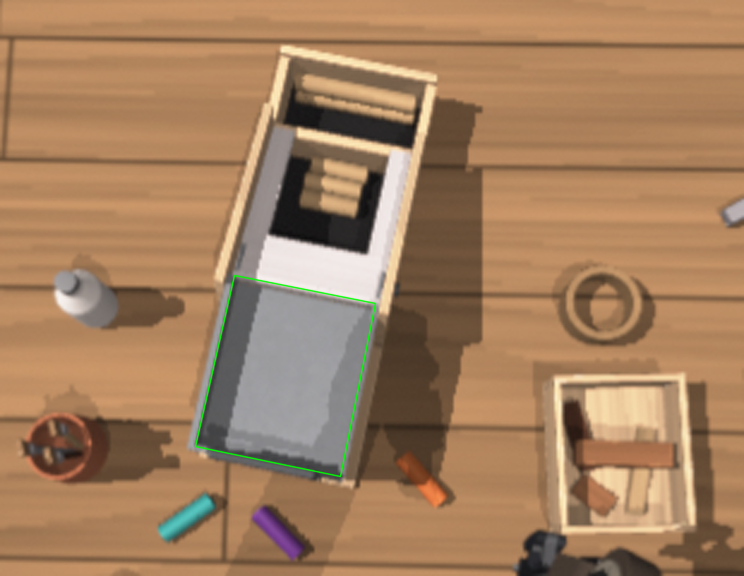

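Both views agree. Three short rods are under the opening, around (337,187) in the top crop, and two long rods are in the end lane, around (357,97). The tray rim lies on the level overlay, and the offcut is in the crate at (625,453). One last check that nothing is moving and the bystanders haven't shifted, then hand in.

```bash
python3 -m pendant '[[[0,0,0],[0,0,0]],[[0,0,0],[0,0,0]],[[0,0,0],[0,0,0]]]'; python3 - <<'E'
from h import *
a=cv2.imread("pics/top18r.png").astype(int); b=read_camera("top")[:,:,::-1].astype(int); z=cv2.imread("pics/top0.png").astype(int)
print("grader diff",abs(a-b)[65:255,185:300].mean(), "crate",abs(a-b)[200:275,335:405].mean())
for n,(x0,y0,x1,y1) in dict(glue=(130,158,160,190),jar=(115,218,155,254),tape=(340,155,385,198)).items(): print(n,abs(z-b)[y0:y1,x0:x1].mean(), cv2.phaseCorrelate(z[y0:y1,x0:x1].mean(2).astype(np.float32),b[y0:y1,x0:x1].mean(2).astype(np.float32)))
robot.sign_off()
E
```

```text
t: 18.85
tool_pos: [335.2, -164.6, 298.9]
orientation: [-180.0, -0.0, 79.3]
ft_force: [0.5, 0.9, 0.4]
gripper_width: 55.6
grader diff 0.618093058733791 crate 0.805015873015873
glue 2.0225694444444446 ((-0.003572874065929099, -0.06236723999925786), 0.9931960791349411)
jar 4.507407407407407 ((-0.03206738694062139, 0.14942355494482484), 0.9571285521818532)
tape 1.875968992248062 ((0.5195961564826739, 0.4769377287896752), 1.0123102611965604)
the job is handed in; nothing more can be done
```

The job is done and handed in at about 19 s of the 61 s allowed; the sign-off gives no verdict. I put the offcut in the crate, then tipped the tray by its handle to about 0.4 rad. All five rods rolled out, and I lowered the tray and let go of it.

**Last checks:**
- **Rods:** the final pictures show three short rods under the opening and both long rods in the end lane. Two top pictures 0.35 s apart showed no visible movement.
- **Tray:** its rim lies on the overlay of the level tray, so it is down.
- **Offcut:** it is in the crate, resting across the scraps.
- **Bystanders:** the jar and glue bottle match the first picture to under 0.2 px. The tape roll read a shift of about 0.5 px each way (1–2 mm); the robot went nowhere near it.
- **Robot:** the gripper is clear of everything, and forces are near zero.

**What went wrong or disagreed:**
- **First grasp:** it closed on nothing, above the offcut. The fingers really end about 40 mm above the reported TCP, which I found from the side and wrist pictures. I corrected for that, and nothing in the tray moved.
- **Lowering the tray:** I pressed it onto its rest with about 19 N before easing off and opening the fingers.

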